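# Load the reagent lane and check the front case

## Robot

A 6-joint arm with a two-finger parallel gripper is mounted at the origin on the work surface. World frame = base frame: x ahead of the robot, y to its left, z up, the work surface at z = 0. Lengths are in m, angles in degrees, forces in N, time in s.
With the tool pointing down it reaches from about 0.4 to 0.825 m from the base axis. Payload 7 kg.
Tool frame: the origin (TCP) lies at the very end of the fingers, on their centre line; the grasp point (between the pads) lies 19 mm behind it; z points along the fingers, y is the line along which they close (so a half turn about z gives the same grasp; the last joint's range is limited). The gripper opens to 88 mm and grips with 3 to 60 N. Pads are 19 mm wide; open, the fingers measure 130 mm over their backs; the gripper's body (78 mm by 193 mm) begins 47 mm behind the grasp point.
Start: joints at [82.225, 20.546, 0.682, 0, -70.136, -16.507], TCP at [0.278, 0.615, 0.227] pointing down, gripper open.
Joint ranges: [-176.03, 176.03], [-82.01, 121.73], [-58.28, 71.71], [-173.87, 95.51], [-174.79, -0.11], [-173.66, 173.66]. Speed limits (degrees/s): [136.94, 136.94, 172.46, 180, 180, 180].

## Interface

Orientations are given as [roll, pitch, yaw] about the fixed x, y, z axes, in that order (R = Rz(yaw) Ry(pitch) Rx(roll)).
In Python, from plant import ctrl, viewer gives the robot as it stands.
- The arm moves only by the tool servo_tool, never from a script. Its argument "rows" is a list of rows, each a list of 6 numbers: the shift along the world's x, y, z in mm, then the turn, a rotation vector about the world's x, y, z in degrees. A call has 1 to 5 rows; each row shifts and turns the commanded pose from where the row before left it; what a row does not reach is not made up. A row lasts 1/12 s, in which the tool goes at most 41.7 mm and 7.16 degrees, less where a joint would pass 70% of its speed; a pose out of reach is approached as far as the arm can. A call is refused whole if a number of a shift passes 41.7 or a number of a turn 7.16, either way. A call with a gripper value outside its range is refused whole. "fingers" is the finger opening in mm, from 0 to 87.6, set as the call begins (left out, the last holds). The fingers move at their own pace and stop on an object; the grip force is fixed at half the most. Time passes only in rows, so rows that do not move let the fingers close. It gives the time, the measured TCP pose, the force and the opening at its end, in the units of the state.
- ctrl.get_obs(): the state, without advancing time (a new reading comes with each control period).
- viewer.snapshot(name): name is "side" or "top"; returns (picture, depth): 480x640x3 uint8, red, green, blue; 480x640 float32, m along the optical axis (not along the pixel's ray), 0 where there is no reading.
- viewer.calibration(name): a dict with "fx", "fy", "cx", "cy" (pixels), "origin" and "rotation" of the camera in the world. Camera axes: x right, y up, looking along -z (the intrinsics and any distortion apply to the point x, -y, -z); pixel columns grow to the right and rows downward; lengths in m; the calibration is good to about 2 mm. A picture is of the moment at which its call begins. calibration takes no time and is no camera call.
- ctrl.close_job(): hands the job in, once; it reports no verdict.
The state is a dict: "clock": time; "joint_pos": joint angles; "qvel": joint speeds; "tau": joint torques, N m; "tool_pos": TCP position; "orientation": TCP orientation; "force": force on the tool from outside, world axes, zero at the start; "moment": the same for the moment, N m; "opening": finger opening in m.
Only numpy, scipy, OpenCV 4.12 (cv2) and the standard library are available. Lean on these libraries where they do the work, as an engineer would, in place of code of your own. Each camera call takes 0.05 s, during which the arm holds its last target. There are 200 camera calls.

## Task

Load the two white reagent cases into the sloped roller lane, one behind the other and lengthways, first the longer case and then the shorter: set each down on the rollers rather than dropping it, and let it go so that it slides down, the long one fully home against the stop and the short one up against it. Then push the gauge's black knob down until its foot rests on the long case, keep it pressed there for about a second and let it spring back up. Leave the other things on the table where they are.

Things in the scene. Friction and masses are not known exactly. Their poses are not given: they have to be found in the camera images.
- lane: Sloped lane of free-turning grey rollers, 290 mm long, 66 mm wide inside. Origin: on the plane of the roller tops, mid-width, on the face of the dark stop plate at the low end, 50 mm above the table. x points up the slope along the lane (0.21 rad, 12 deg, above level), y across, z square to the rollers, upward. What is laid on the rollers rolls down slowly to the stop by itself.
- lane_load (a point): Point on the roller plane at mid-width, 200 mm up the lane from the stop. Load cases here or further up (case centre 190 to 240 mm from the stop), clear of the gauge. Side guides: aluminium, 15 mm above the roller plane, with thin flared lips up to 24 mm, outer edge 43 mm from mid-width; the stop plate stands 43 mm.
- loader: White fixed stand that carries lane and gauge, base 340 x 100 mm. Origin on the table, 145 mm up-slope of the stop; x horizontal in the up-slope direction, z up. The gauge's column (22 x 16 mm, 183 mm tall) stands beside the lane on its -y side and its arm reaches over the lane 60 mm from the stop: a case passes below it, a hand does not. Carry cases over or around it.
- long_case_centre (a point): Centre of the longer reagent case, a closed white plastic box 120 (its x) by 56 (its y) by 76 mm tall (z up), 0.3 to 0.6 kg, loose on the table; grip it across its 56 mm width. The point lies 38 mm above its underside. Once home, the centre is at x = 60, y = 0, z = 38 mm in the lane's frame, its long side along the lane.
- long_case: The same longer case; origin at the centre of its underside.
- short_case_centre (a point): Centre of the shorter reagent case, the same white plastic box but 80 (its x) by 56 (its y) by 76 mm tall (z up), 0.2 to 0.4 kg, loose, standing on the table. The point lies 38 mm above its underside. Once resting behind the long case, its centre is at x = 160, y = 0, z = 38 mm in the lane's frame, its 80 mm side along the lane.
- short_case: The same shorter case; origin at the centre of its underside.
- gauge (a joint): Reading of the height gauge on the loader: how far its vertical slide is pushed down, in m. 0 = fully up (rest), limit 0.027. A spring lifts it (about 1.3 N at rest plus 0.07 N per mm). The foot meets the top of the long case lying home at the stop at about 0.022.
- gauge_top (a point): Top centre of the gauge's round black knob (44 mm across, 13 mm thick), on the vertical axis of the slide, 223 mm above the table at rest; moves straight down with the gauge. Can be pushed from above with closed fingers. The fixed aluminium arm under it has its upper face at 183 mm.
- foot: The gauge's small round foot (22 mm across, black rubber dome) at the lower end of the slide; origin at its lowest point, 159 mm above the table at rest.
- slide_box: Bystander: low brown cardboard box, 100 x 70 x 42 mm, loose, not to be loaded. Origin: centre of its underside.
- jar: Bystander: small jar, 40 mm across, 60 mm tall. Origin: centre of its underside.
- stamp: Bystander: hand stamp with a round wooden grip, 38 mm across, 60 mm tall. Origin: centre of its underside.
- flask: Bystander: bottle, 60 mm across, 130 mm tall. Origin: centre of its underside.
- mug: Bystander: white mug, 80 mm across, 90 mm tall. Origin: centre of its underside.
Mind the look-alikes: they are no part of the job. Leave any turquoise look-alike of the short_case alone.

How it is judged (in metres and radians):
On the way, in this order (a step that is already met when the one before it is completed fails the run):
1. the long case lies in the lane, home against the stop (x of long_case_centre in the frame of lane between 0.054 and 0.067 m and y of long_case_centre in the frame of lane between -0.012 and 0.012 m and z of long_case_centre in the frame of lane between 0.032 and 0.044 m and linear speed of long_case below 0.02 m/s), for 0.2 s.
2. the short case lies in the lane behind it, against it (all of step 1 and x of short_case_centre in the frame of lane between 0.152 and 0.17 m and y of short_case_centre in the frame of lane between -0.012 and 0.012 m and z of short_case_centre in the frame of lane between 0.032 and 0.044 m and linear speed of short_case below 0.02 m/s), for 0.2 s.
3. the gauge is pushed down and its foot rests on the long case for half a second (all of step 1 and value of joint gauge above 0.018 m and contact force between foot and long_case above 0.5 N), for 0.5 s.
At the end, for the whole second after the job is handed in: The long case lies in the lane within 7 mm of the stop and the short one behind it, its centre 152 to 170 mm from the stop, both flat on the rollers (12 mm across, 6 mm in height) and at rest; the gauge has sprung back up (reads under 4 mm) (all of step 2 and value of joint gauge below 0.004 m); the robot touches nothing.
It fails at once if a case is dropped onto the lane (it falls faster than 1 m/s there) ((x of long_case_centre in the frame of lane between 0 and 0.33 m and y of long_case_centre in the frame of lane between -0.04 and 0.04 m and z of long_case_centre in the frame of lane between 0 and 0.06 m and linear speed of long_case above 1 m/s) or (x of short_case_centre in the frame of lane between 0 and 0.33 m and y of short_case_centre in the frame of lane between -0.04 and 0.04 m and z of short_case_centre in the frame of lane between 0 and 0.06 m and linear speed of short_case above 1 m/s)).
It fails at once if one of the other things on the table is moved by more than 40 mm (distance of any of slide_box, jar, stamp, flask, mug from where it was at the start of the episode above 0.04 m).
It also fails if it takes over 72 s, if anything falls off the work surface, if the arm or the gripper's body presses on something with over 40 N, if the wrist force passes 120 N, or if a joint passes its speed limit or range.

## Working session

There is one attempt and no reset: what is moved stays moved. The work goes in short steps, Python scripts to look and compute and a tool call to move; the robot and the scene stay as the last step left them, time stands still between calls to the robot, and variables do not carry over. Pictures are saved under pics/ and viewed, on a budget of 10 in all, crops included, one or two more only if the job needs it, and the job is handed in when it is done.

Besides the shell and the picture viewer there is one more tool, called after "Request:" as name(argument=value, ...), one argument or row to a line, values as JSON. servo_tool: Moves the arm, as the interface text tells. Its arguments: {"type":"object","properties":{"rows":{"type":"array","items":{"type":"array","items":{"type":"number"}}},"fingers":{"type":"number"}},"required":["rows"]}

```bash
ls; mkdir -p pics
cat > h.py <<'E'
import numpy as np,cv2
from plant import ctrl,viewer
def snap(n,save=None):
    p,d=viewer.snapshot(n); c=viewer.calibration(n)
    v,u=np.mgrid[0:480,0:640]
    P=np.stack([(u-c['cx'])/c['fx']*d,-(v-c['cy'])/c['fy']*d,-d],-1)
    W=P@np.array(c['rotation']).T+np.array(c['origin']); W[d==0]=np.nan
    if save: cv2.imwrite('pics/'+save,p[:,:,::-1])
    return p,d,W
E
python3 - <<'E'
from h import *
for n in('top','side'):
    p,d,W=snap(n,n+'1.png'); np.savez(n+'1.npz',p=p,W=W); print({k:np.round(v,3).tolist() for k,v in viewer.calibration(n).items() if not isinstance(v,str)})
a=np.hstack([cv2.imread('pics/top1.png')])
print(ctrl.get_obs())
E
```

```text
picsTraceback (most recent call last):
  File "<stdin>", line 3, in <module>
  File "h.py", line 7, in snap
    W=P@np.array(c['rotation']).T+np.array(c['origin']); W[d==0]=np.nan
      ~~~~~~~~~~~~~~~~~~~~~~~~~~~^~~~~~~~~~~~~~~~~~~~~~
ValueError: operands could not be broadcast together with shapes (480,640) (3,)
```

Run:
```python
from plant import ctrl,viewer
for n in('top','side'):print(viewer.calibration(n))
print(ctrl.get_obs())
```

```text
{'fx': 586.3947396922842, 'fy': 586.3947396922842, 'cx': 324.02978149501615, 'cy': 243.16141686393888, 'origin': array([ 0.4198338 , -0.02262686,  1.72366729]), 'rotation': array([  5.77362823,  -0.72546358, -89.57639192])}
{'fx': 562.8222004695948, 'fy': 562.8222004695948, 'cx': 310.4575331943299, 'cy': 237.12146560084864, 'origin': array([ 0.35672071, -1.06964716,  0.79727902]), 'rotation': array([ 5.75386594e+01, -5.56776224e-02, -1.16738223e+01])}
{'clock': 0.05, 'joint_pos': array([ 8.22244269e+01,  2.05911927e+01,  6.34052489e-01, -1.83412628e-02,
       -7.01366211e+01, -1.65078304e+01]), 'qvel': array([-0.01343805, -0.01343631, -0.0702324 ,  0.14478117, -0.00786449,
        0.03763005]), 'tau': array([-9.98328651e-04, -5.84671462e+01,  2.94058478e+01,  7.02595979e+00,
        1.02997394e-02, -5.04903255e-05]), 'tool_pos': array([0.27741807, 0.61482191, 0.22563314]), 'orientation': array([ 1.79905204e+02, -1.01129571e-02, -2.42896413e+01]), 'force': array([ 0.82916356, -0.50493348, -0.5022849 ]), 'moment': array([0.03034817, 0.0061716 , 0.00535125]), 'opening': 0.08756185215295174}
```

```bash
sed -i "s/np.array(c\['rotation'\]).T/R.from_euler('xyz',c['rotation'],degrees=True).as_matrix().T/; 1a from scipy.spatial.transform import Rotation as R" h.py
python3 - <<'E'
from h import *
for n in('top','side'):
    p,d,W=snap(n,n+'1.png'); np.savez(n+'1.npz',p=p,W=W)
E
```

```text
(no output)
```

View pics/top1.png

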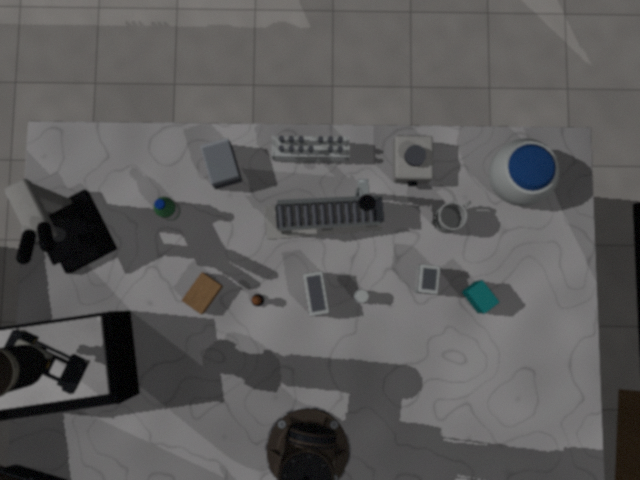

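View pics/side1.png

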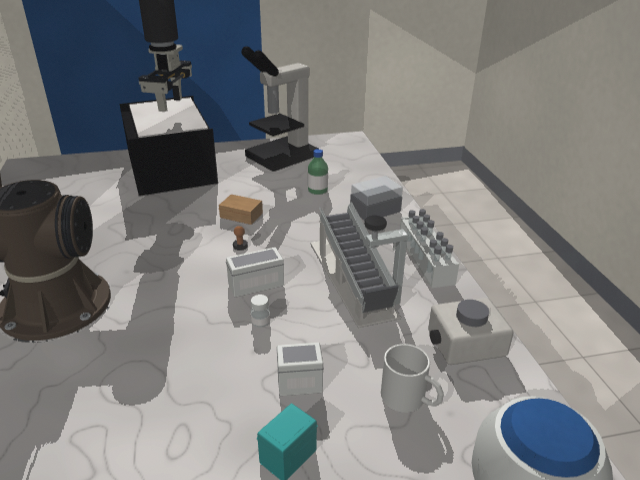

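Top view: the long white case is at (316,293), the short white case at (429,279), and the turquoise look-alike at (481,297), which I leave alone. The lane runs from its low end and gauge knob at (367,202) to its high end at (277,215). Measuring next, with a crop to confirm.

Run:
```python
from h import *
T=np.load('top1.npz');S=np.load('side1.npz')
def rect(W,m):
    q=W[m]; r=cv2.minAreaRect((q[:,:2]*1000).astype(np.float32)); print(len(q),'rect',np.round(r[0],1),np.round(r[1],1),round(r[2],2),'bp',np.round(cv2.boxPoints(r)).tolist(),'z',np.round(np.median(q[:,2]),4))
W=T['W'];v,u=np.mgrid[0:480,0:640]
def box(a,b,c,d):return (u>a)&(u<b)&(v>c)&(v<d)
print('top')
z=W[...,2]
for nm,b in dict(long=(295,338,262,325),short=(410,448,258,300),turq=(460,505,275,318)).items():
    print(nm);rect(W,box(*b)&(z>.066)&(z<.09))
print('knob');rect(W,box(350,385,185,220)&(z>.2))
m=box(270,390,192,240)
W2=S['W'];z2=W2[...,2]
print('side')
for nm,b in dict(long=(220,290,245,300),short=(270,330,335,400)).items():
    rect(W2,(u>b[0])&(u<b[1])&(v>b[2])&(v<b[3])&(z2>.066)&(z2<.09))
rect(W2,(u>355)&(u<395)&(v>205)&(v<235)&(z2>.2))
# lane points
for n,X in(('top',W),('side',W2)):
    k=(X[...,0]>.5)&(X[...,0]<.8)&(X[...,1]>-.2)&(X[...,1]<.2)&(X[...,2]>.03)
    q=X[k]
    for y in np.arange(-.15,.16,.03):
        s=q[abs(q[:,1]-y)<.004]
        if len(s): 
            h=[(round(x,3),round(float(np.max(s[abs(s[:,0]-x)<.004][:,2])),3)) for x in np.arange(.5,.8,.008) if (abs(s[:,0]-x)<.004).any()]
            print(n,round(y,2),h)
a=cv2.imread('pics/top1.png')[255:325,295:505]; cv2.imwrite('pics/crop1.png',cv2.convertScaleAbs(cv2.resize(a,None,fx=3.8,fy=3.8,interpolation=cv2.INTER_CUBIC),alpha=1.5))
```

```text
top
long
846 rect [445.4 -21.2] [120.2  56. ] 10.0 bp [[381.0, -4.0], [391.0, -59.0], [509.0, -38.0], [500.0, 17.0]] z 0.0753
short
571 rect [ 488.  -339.5] [57.7 80. ] 83.97 bp [[445.0, -364.0], [525.0, -372.0], [531.0, -315.0], [451.0, -307.0]] z 0.0753
turq
581 rect [ 439.6 -491.5] [81.1 57.6] 37.11 bp [[390.0, -493.0], [425.0, -539.0], [489.0, -490.0], [455.0, -444.0]] z 0.0753
knob
223 rect [ 679.4 -151.1] [42.  40.9] 61.06 bp [[651.0, -160.0], [687.0, -179.0], [707.0, -143.0], [672.0, -123.0]] z 0.2222
side
910 rect [444.2 -21.6] [120.4  65.1] 10.77 bp [[379.0, -1.0], [391.0, -65.0], [509.0, -42.0], [497.0, 22.0]] z 0.0756
1129 rect [ 487.5 -339.1] [60.  79.9] 82.91 bp [[444.0, -364.0], [523.0, -374.0], [531.0, -314.0], [452.0, -304.0]] z 0.0758
282 rect [ 679.2 -152.5] [43.7 41.5] 5.96 bp [[655.0, -134.0], [660.0, -175.0], [703.0, -171.0], [699.0, -130.0]] z 0.2219
top -0.15 [(np.float64(0.636), 0.093), (np.float64(0.644), 0.085), (np.float64(0.652), 0.062), (np.float64(0.66), 0.226), (np.float64(0.668), 0.227), (np.float64(0.676), 0.228), (np.float64(0.684), 0.229), (np.float
[... 4878 characters left out ...]
float64(0.628), 0.119), (np.float64(0.636), 0.097), (np.float64(0.644), 0.097), (np.float64(0.652), 0.099), (np.float64(0.66), 0.099), (np.float64(0.668), 0.1), (np.float64(0.676), 0.1), (np.float64(0.684), 0.098), (np.float64(0.692), 0.114), (np.float64(0.7), 0.12), (np.float64(0.708), 0.116)]
side 0.06 [(np.float64(0.62), 0.13), (np.float64(0.628), 0.097), (np.float64(0.636), 0.106), (np.float64(0.644), 0.102), (np.float64(0.66), 0.103), (np.float64(0.668), 0.101), (np.float64(0.676), 0.103), (np.float64(0.684), 0.102), (np.float64(0.692), 0.126), (np.float64(0.7), 0.129)]
side 0.09 [(np.float64(0.62), 0.099), (np.float64(0.66), 0.105), (np.float64(0.692), 0.129), (np.float64(0.7), 0.134)]
```

View pics/crop1.png

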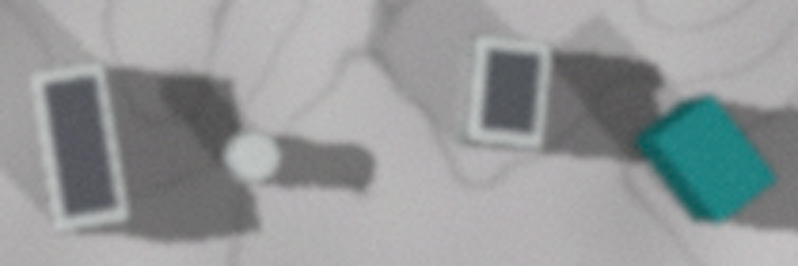

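The crop confirms it: the plain white pair are long (80,147) and short (510,90). The turquoise box at (705,160) is the look-alike, and the jar sits at (252,157). Fitting the lane now.

Run:
```python
from h import *
from scipy.optimize import minimize
G={n:np.load(n+'1.npz')['W'].reshape(-1,3) for n in('top','side')}
for n,X in G.items():
    q=X[(X[:,0]>.58)&(X[:,0]<.76)&(X[:,1]>-.22)&(X[:,1]<.1)&(X[:,2]>.045)&(X[:,2]<.15)]
    # rollers: initial frame
    o=np.array([.686,-.21]);yaw=np.radians(97)
    for it in range(6):
        ux=np.array([np.cos(yaw),np.sin(yaw)]);uy=np.array([-ux[1],ux[0]])
        s=(q[:,:2]-o)@ux;t=(q[:,:2]-o)@uy
        rp=.05+s*np.tan(.21);h=(q[:,2]-rp)*np.cos(.21)
        g=(h>.012)&(h<.03)&(s>.08)&(s<.26)&(abs(abs(t)-.038)<.012)
        A=np.c_[s,t>0,t<0][g]; c=np.linalg.lstsq(A,t[g],rcond=None)[0]
        yaw+=np.arctan(c[0]); o=o+uy*(c[1]+c[2])/2
    r=(abs(t)<.028)&(s>.02)&(s<.27)&(h<.015)
    b=np.linalg.lstsq(np.c_[s[r],np.ones(r.sum())],q[r,2],rcond=None)[0]
    e=(abs(t)<.03)&(h>.02)&(s<.03)
    print(n,'yaw',np.degrees(yaw),'o',o,'guides t',c[1:],g.sum(),'plane',b,'stop top s',np.percentile(s[e],[5,50,95]),'hi end s',np.percentile(s[(h>.01)&(abs(t)<.045)],99.5), 'kn',(np.array([.6793,-.1518])-o)@ux,(np.array([.6793,-.1518])-o)@uy)
X=G['top']; 
for nm,b in dict(jar=(.38,.5,-.17,-.08)).items():
    k=X[(X[:,0]>b[0])&(X[:,0]<b[1])&(X[:,1]>b[2])&(X[:,1]<b[3])&(X[:,2]>.05)];print(nm,np.median(k,0))
for y in np.arange(.1,.75,.1):
    k=X[(abs(X[:,1]-y)<.05)&(X[:,0]>.15)&(X[:,0]<.5)]; print(round(y,1),[round(float(np.nanmax(k[abs(k[:,0]-x)<.03][:,2])),2) for x in np.arange(.2,.5,.06)])
```

```text
top yaw 95.29161940198775 o [ 0.68491654 -0.2101334 ] guides t [ 0.03847813 -0.03847813] 324 plane [0.19609207 0.04350836] stop top s [0.00254591 0.00724105 0.01138581] hi end s 0.29400322826893255 kn 0.05860277584634053 0.00021280510706894276
side yaw 95.71503760780931 o [ 0.68517395 -0.21010164] guides t [ 0.03854607 -0.03854607] 336 plane [0.21064766 0.04290362] stop top s [0.00234521 0.00492481 0.00796861] hi end s 0.2949880235315593 kn 0.05859678712158645 3.902248774861072e-05
jar [ 0.43894919 -0.15101569  0.05954712]
0.1 [0.01, 0.01, 0.01, 0.01, 0.06]
0.2 [0.01, 0.01, 0.01, 0.02, 0.07]
0.3 [0.01, 0.01, 0.01, 0.05, 0.05]
0.4 [0.01, 0.01, 0.01, 0.01, 0.05]
0.5 [0.34, 0.34, 0.32, 0.18, 0.01]
0.6 [0.34, 0.61, 0.6, 0.18, 0.01]
0.7 [0.18, 0.18, 0.34, 0.34, 0.01]
```

Request:
servo_tool(
  rows=[
    [0,0,41,0,0,0],
    [9,-36,0,0,0,0],
    [9,-36,0,0,0,0],
    [9,-36,0,0,0,0],
    [9,-36,0,0,0,0],
  ],
  fingers=87,
)

```text
clock: 0.57
tool_pos: [0.3136, 0.4696, 0.2672]
orientation: [180.0, 0.0, -24.3]
force: [0.8, 0.9, 0.2]
opening: 0.0871
```

Request:
servo_tool(
  rows=[
    [9,-36,0,0,0,0],
    [9,-36,0,0,0,0],
    [10,-38,0,0,0,3.1],
    [10,-38,0,0,0,3.1],
    [10,-38,0,0,0,3.1],
  ],
)

```text
clock: 0.98
tool_pos: [0.3615, 0.2833, 0.2675]
orientation: [-180.0, 0.0, -14.8]
force: [1.8, -0.2, 0.8]
opening: 0.0869
```

Request:
servo_tool(
  rows=[
    [10,-38,0,0,0,3.1],
    [10,-38,0,0,0,3.1],
    [10,-38,0,0,0,3.1],
    [10,-38,0,0,0,3.1],
    [10,-38,0,0,0,3.1],
  ],
)

```text
clock: 1.4
tool_pos: [0.4114, 0.0934, 0.2678]
orientation: [-180.0, -0.0, 0.7]
force: [1.8, 0.9, 0.5]
opening: 0.0865
```

Request:
servo_tool(
  rows=[
    [10,-38,0,0,0,3.1],
    [10,-38,0,0,0,3.1],
    [10,-38,0,0,0,3.1],
    [0,0,0,0,0,0],
    [0,0,0,0,0,0],
  ],
)

```text
clock: 1.82
tool_pos: [0.4414, -0.021, 0.2672]
orientation: [180.0, 0.0, 9.5]
force: [0.1, -0.0, -0.9]
opening: 0.0869
```

Request:
servo_tool(
  rows=[
    [4,0,-38,0,0,0.7],
    [0,0,-38,0,0,0],
    [0,0,-38,0,0,0],
    [0,0,-38,0,0,0],
    [0,0,-30,0,0,0],
  ],
)

```text
clock: 2.23
tool_pos: [0.4443, -0.0179, 0.0833]
orientation: [-180.0, 0.1, 10.5]
force: [0.4, 0.1, -0.5]
opening: 0.0869
```

Request:
servo_tool(
  rows=[
    [0,0,-24,0,0,0],
    [0,0,-16,0,0,0],
    [0,0,-9,0,0,0],
    [0,0,0,0,0,0],
    [0,0,0,0,0,0],
  ],
)

```text
clock: 2.65
tool_pos: [0.4454, -0.0179, 0.0364]
orientation: [180.0, 0.1, 10.6]
force: [-0.7, 0.4, 0.6]
opening: 0.0869
```

Request:
servo_tool(
  rows=[
    [0,0,0,0,0,0],
    [0,0,0,0,0,0],
    [0,0,0,0,0,0],
    [0,0,0,0,0,0],
    [0,0,0,0,0,0],
  ],
  fingers=40,
)

```text
clock: 3.07
tool_pos: [0.4458, -0.0186, 0.037]
orientation: [-180.0, -0.1, 10.5]
force: [-0.7, -0.1, -0.7]
opening: 0.0592
```

Request:
servo_tool(
  rows=[
    [0,0,0,0,0,0],
    [0,0,0,0,0,0],
    [0,0,0,0,0,0],
    [0,0,0,0,0,0],
    [0,0,0,0,0,0],
  ],
)

```text
clock: 3.48
tool_pos: [0.4458, -0.0188, 0.037]
orientation: [180.0, -0.0, 10.5]
force: [-1.2, -1.0, 7.1]
opening: 0.0559
```

Request:
servo_tool(
  rows=[
    [0,0,10,0,0,0],
    [0,0,25,0,0,0],
    [0,0,40,0,0,0],
    [0,0,40,0,0,0],
    [0,0,40,0,0,0],
  ],
)

```text
clock: 3.9
tool_pos: [0.4442, -0.0191, 0.1925]
orientation: [-180.0, 0.1, 10.5]
force: [1.0, 0.5, -4.9]
opening: 0.0558
```

Request:
servo_tool(
  rows=[
    [0,0,40,0,0,-4],
    [5,0,28,0,0,-7],
    [15,0,0,0,0,-7],
    [15,0,0,0,0,-7],
    [15,0,0,0,0,-7],
  ],
)

```text
clock: 4.32
tool_pos: [0.4955, -0.0186, 0.2595]
orientation: [-179.9, 0.0, -21.8]
force: [-1.3, 0.3, -5.0]
opening: 0.0558
```

Request:
servo_tool(
  rows=[
    [20,2,0,0,0,-7],
    [20,2,0,0,0,-7],
    [20,2,0,0,0,-7],
    [20,2,0,0,0,-7],
    [20,2,0,0,0,-7],
  ],
)

```text
clock: 4.73
tool_pos: [0.5957, -0.0087, 0.2582]
orientation: [179.9, 0.1, -56.9]
force: [0.5, -0.8, -4.0]
opening: 0.0555
```

Request:
servo_tool(
  rows=[
    [20,0,0,0,0,-7],
    [20,0,0,0,0,-7],
    [20,0,0,0,0,-7],
    [10,0,0,0,0,0],
    [0,0,0,0,0,0],
  ],
)

```text
clock: 5.15
tool_pos: [0.6665, -0.0088, 0.2571]
orientation: [179.8, 0.0, -77.4]
force: [-0.2, 0.5, -4.5]
opening: 0.0557
```

Request:
servo_tool(
  rows=[
    [0,0,0,0,0,-7.1],
    [0,0,-20,6,0.6,0],
    [0,0,-30,6,0.6,0],
    [0,0,-20,0,0,0],
    [0,0,-15,0,0,0],
  ],
)

```text
clock: 5.57
tool_pos: [0.6638, -0.0103, 0.1717]
orientation: [179.8, 12.2, -84.6]
force: [-0.7, 0.5, -4.9]
opening: 0.0557
```

Run:
```python
from h import *
p,d,W=snap('side','side2.png')
q=cv2.imread('pics/side2.png')[120:340,250:470]; cv2.imwrite('pics/c2.png',cv2.resize(q,None,fx=2.7,fy=2.7,interpolation=cv2.INTER_CUBIC))
print(ctrl.get_obs()['tool_pos'],ctrl.get_obs()['orientation'])
```

```text
[ 0.66238087 -0.00970391  0.16881888] [179.53224135  12.14887177 -84.64036972]
```

View pics/c2.png

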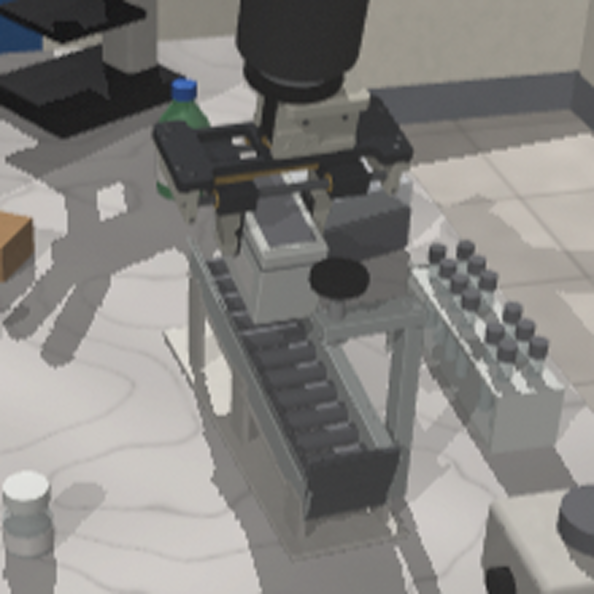

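The crop shows the held long case (285,230) over the rollers, parallel to the guides and clear of the gauge knob (340,278). Lowering it.

Request:
servo_tool(
  rows=[
    [3,1,-12,0,0,0],
    [0,0,-10,0,0,0],
    [0,0,-6,0,0,0],
    [0,0,-3,0,0,0],
    [0,0,0,0,0,0],
  ],
)

```text
clock: 6.03
tool_pos: [0.6682, -0.0073, 0.1431]
orientation: [179.9, 12.1, -84.5]
force: [1.0, -0.4, -4.1]
opening: 0.0555
```

Request:
servo_tool(
  rows=[
    [0,0,-2,0,0,0],
    [0,0,-2,0,0,0],
    [0,0,-1,0,0,0],
    [0,0,0,0,0,0],
  ],
)

```text
clock: 6.37
tool_pos: [0.6685, -0.0077, 0.1386]
orientation: [179.9, 12.1, -84.6]
force: [0.1, 0.8, -3.2]
opening: 0.0562
```

Request:
servo_tool(
  rows=[
    [-1.5,0,-2,0,0,0],
    [-1.5,0,-2,0,0,0],
    [0,0,-1,0,0,0],
    [0,0,0,0,0,0],
  ],
)

```text
clock: 6.7
tool_pos: [0.6653, -0.0078, 0.1332]
orientation: [179.9, 12.1, -84.6]
force: [-0.2, -0.2, -4.0]
opening: 0.0557
```

Request:
servo_tool(
  rows=[
    [0,0,-1,0,0,0],
    [0,0,-1,0,0,0],
    [0,0,0,0,0,0],
  ],
)

```text
clock: 6.95
tool_pos: [0.6655, -0.0078, 0.1313]
orientation: [179.9, 12.1, -84.6]
force: [0.4, -0.4, -4.6]
opening: 0.0556
```

Request:
servo_tool(
  rows=[
    [0,0,-1,0,0,0],
    [0,0,0,0,0,0],
  ],
)

```text
clock: 7.12
tool_pos: [0.6655, -0.0077, 0.1303]
orientation: [179.9, 12.1, -84.6]
force: [0.3, 0.5, -4.6]
opening: 0.0559
```

Request:
servo_tool(
  rows=[
    [0,0,-1,0,0,0],
    [0,0,0,0,0,0],
  ],
)

```text
clock: 7.28
tool_pos: [0.6655, -0.0077, 0.1294]
orientation: [179.9, 12.1, -84.6]
force: [0.5, 0.6, -4.8]
opening: 0.0554
```

Request:
servo_tool(
  rows=[
    [0,0,-0.7,0,0,0],
    [0,0,0,0,0,0],
  ],
)

```text
clock: 7.45
tool_pos: [0.6655, -0.0077, 0.1287]
orientation: [179.9, 12.1, -84.6]
force: [-0.4, -0.5, -3.4]
opening: 0.0557
```

Request:
servo_tool(
  rows=[
    [0,0,-0.8,0,0,0],
    [0,0,0,0,0,0],
  ],
)

```text
clock: 7.62
tool_pos: [0.6655, -0.0078, 0.1279]
orientation: [179.9, 12.1, -84.6]
force: [-0.1, 1.2, -4.0]
opening: 0.0559
```

Request:
servo_tool(
  rows=[
    [0,0,-0.8,0,0,0],
    [0,0,0,0,0,0],
  ],
)

```text
clock: 7.78
tool_pos: [0.6657, -0.0079, 0.1275]
orientation: [180.0, 12.0, -84.6]
force: [-0.1, 0.1, -1.8]
opening: 0.0555
```

Request:
servo_tool(
  rows=[
    [0,0,-0.8,0,0,0],
    [0,0,0,0,0,0],
  ],
)

```text
clock: 7.95
tool_pos: [0.6657, -0.0082, 0.1273]
orientation: [180.0, 12.0, -84.6]
force: [-2.3, -1.6, 3.4]
opening: 0.0562
```

Request:
servo_tool(
  rows=[
    [0,0,0,0,0,0],
    [0,0,0,0,0,0],
    [0,0,0,0,0,0],
    [0,0,0,0,0,0],
    [0,0,0,0,0,0],
  ],
  fingers=80,
)

```text
clock: 8.37
tool_pos: [0.6657, -0.0076, 0.1264]
orientation: [179.9, 12.1, -84.6]
force: [-0.2, -0.6, -0.5]
opening: 0.0788
```

Request:
servo_tool(
  rows=[
    [0,-1.7,8,0,0,0],
    [0,-3.4,16,0,0,0],
    [0,-6,30,0,0,0],
    [0,-6,30,0,0,0],
    [0,0,40,0,0,0],
  ],
)

```text
clock: 8.78
tool_pos: [0.6645, -0.0257, 0.2502]
orientation: [179.7, 12.1, -84.7]
force: [1.4, -0.2, -0.9]
opening: 0.0802
```

```bash
cat >> h.py <<'E'
def lanecase(n,save=None,lo=.05):
    p,d,W=snap(n,save); X=W.reshape(-1,3)
    u=np.array([-.0958,.9954]);w=np.array([-.9954,-.0958]);c,s_=np.cos(.21),np.sin(.21)
    s=(X[:,:2]-[.685,-.2105])@u;t=(X[:,:2]-[.685,-.2105])@w;z=X[:,2]-.05
    L=np.c_[s*c+z*s_,t,-s*s_+z*c]
    k=(L[:,0]>-.01)&(L[:,0]<.3)&(abs(t)<.04)&(abs(L[:,2]-.076)<.008); q=L[k]
    print(n,k.sum(),'x',np.round(np.percentile(q[:,0],[0.5,50,99.5]),4),'y',np.round(np.percentile(q[:,1],[1,50,99]),4),'z',np.round(np.median(q[:,2]),4))
    return q
E
python3 - <<'E'
from h import *
lanecase('top');lanecase('side','side3.png')
q=cv2.imread('pics/side3.png')[150:330,270:450]; cv2.imwrite('pics/c3.png',cv2.resize(q,None,fx=3,fy=3))
E
```

```text
top 331 x [0.0434 0.0995 0.1635] y [-0.0163  0.0126  0.0274] z 0.0726
side 955 x [0.0333 0.0821 0.1546] y [-0.0262  0.0054  0.0284] z 0.0722
```

View pics/c3.png

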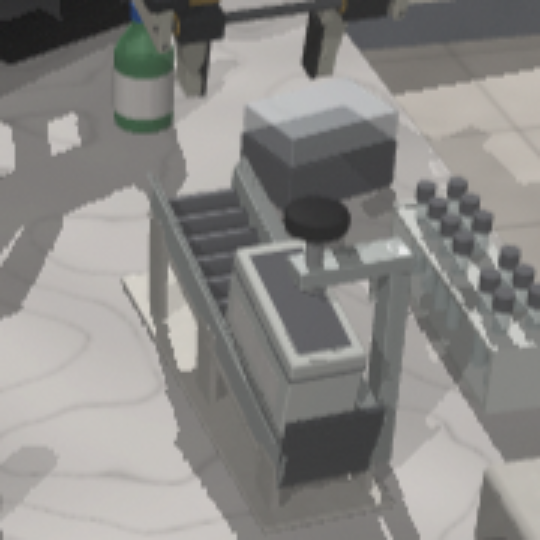

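The long case is sliding down past the gauge (crop (300,310)). Fetching the short case while it settles.

Request:
servo_tool(
  rows=[
    [-25,0,20,-6,-0.6,0],
    [-35,0,0,-6,-0.6,0],
    [-35,0,0,0,0,7],
    [-35,0,0,0,0,7],
    [-35,-10,0,0,0,7],
  ],
  fingers=87,
)

```text
clock: 9.3
tool_pos: [0.499, -0.0338, 0.2706]
orientation: [-180.0, -0.0, -63.1]
force: [-0.2, -0.1, 0.6]
opening: 0.0872
```

Request:
servo_tool(
  rows=[
    [-10,-34,0,0,0,7],
    [0,-34,0,0,0,7],
    [0,-34,0,0,0,7],
    [0,-34,0,0,0,7],
    [0,-34,0,0,0,7],
  ],
)

```text
clock: 9.72
tool_pos: [0.4909, -0.1984, 0.2716]
orientation: [-179.9, -0.1, -29.8]
force: [0.6, 0.2, -0.0]
opening: 0.0872
```

Request:
servo_tool(
  rows=[
    [0,-34,0,0,0,7],
    [0,-34,0,0,0,7],
    [0,-34,0,0,0,7],
    [0,-30,0,0,0,0],
    [0,0,0,0,0,0],
  ],
)

```text
clock: 10.13
tool_pos: [0.4907, -0.3309, 0.2704]
orientation: [179.9, 0.0, -9.8]
force: [0.7, 1.6, 0.2]
opening: 0.0871
```

Run:
```python
from h import *
lanecase('top');lanecase('side')
o=ctrl.get_obs();print(o['tool_pos'],o['orientation'])
```

```text
top 309 x [0.0177 0.113  0.1379] y [-0.0273 -0.0084  0.0264] z 0.0726
side 1002 x [0.0158 0.0652 0.1352] y [-0.0263  0.0054  0.0288] z 0.0722
[ 0.49073445 -0.32773898  0.2704092 ] [-1.79998679e+02  1.33749814e-02 -9.83312343e+00]
```

Request:
servo_tool(
  rows=[
    [-3,-10,-38,0,0,3.5],
    [0,0,-38,0,0,0],
    [0,0,-38,0,0,0],
    [0,0,-38,0,0,0],
    [0,0,-30,0,0,0],
  ],
)

```text
clock: 10.65
tool_pos: [0.4875, -0.3352, 0.0866]
orientation: [-180.0, 0.0, -6.1]
force: [0.3, 0.1, -0.9]
opening: 0.087
```

Request:
servo_tool(
  rows=[
    [0,0,-25,0,0,0],
    [0,0,-17,0,0,0],
    [0,0,-9,0,0,0],
    [0,0,0,0,0,0],
    [0,0,0,0,0,0],
  ],
)

```text
clock: 11.07
tool_pos: [0.4888, -0.3362, 0.0382]
orientation: [180.0, -0.0, -6.1]
force: [0.5, -0.2, 0.1]
opening: 0.0875
```

Request:
servo_tool(
  rows=[
    [0,0,0,0,0,0],
    [0,0,0,0,0,0],
    [0,0,0,0,0,0],
    [0,0,0,0,0,0],
    [0,0,0,0,0,0],
  ],
  fingers=40,
)

```text
clock: 11.48
tool_pos: [0.4884, -0.3368, 0.0381]
orientation: [180.0, -0.1, -6.2]
force: [-1.0, -4.1, 1.9]
opening: 0.0594
```

Request:
servo_tool(
  rows=[
    [0,0,0,0,0,0],
    [0,0,0,0,0,0],
    [0,0,0,0,0,0],
    [0,0,0,0,0,0],
    [0,0,0,0,0,0],
  ],
)

```text
clock: 11.9
tool_pos: [0.4884, -0.337, 0.0381]
orientation: [180.0, -0.0, -6.2]
force: [-1.8, -1.1, 6.0]
opening: 0.0556
```

Run:
```python
from h import *
lanecase('top');lanecase('side')
o=ctrl.get_obs();print(o['tool_pos'],o['orientation'])
```

```text
top 572 x [0.017  0.0913 0.1371] y [-0.0267  0.0062  0.0279] z 0.0725
side 1007 x [0.0166 0.0649 0.1347] y [-0.0261  0.0053  0.0288] z 0.0721
[ 0.48835767 -0.33699558  0.03809601] [ 1.79969575e+02 -3.89376728e-02 -6.16401377e+00]
```

Request:
servo_tool(
  rows=[
    [0,0,10,0,0,0],
    [0,0,25,0,0,0],
    [0,0,40,0,0,0],
    [0,0,40,0,0,0],
    [0,0,40,0,0,0],
  ],
)

```text
clock: 12.42
tool_pos: [0.4871, -0.3359, 0.1937]
orientation: [-179.9, 0.1, -6.2]
force: [1.1, -0.1, -4.6]
opening: 0.0559
```

Request:
servo_tool(
  rows=[
    [0,0,40,0,0,0],
    [0,10,35,0,0,-7],
    [0,30,0,0,0,-7],
    [0,34,0,0,0,-7],
    [0,34,0,0,0,-7],
  ],
)

```text
clock: 12.83
tool_pos: [0.4872, -0.2286, 0.2677]
orientation: [-179.9, 0.0, -34.4]
force: [0.1, 1.1, -3.3]
opening: 0.0559
```

Run:
```python
from h import *
p,d,W=snap('side','side4.png')
q=cv2.imread('pics/side4.png')[190:330,300:440]; cv2.imwrite('pics/c4.png',cv2.resize(q,None,fx=4,fy=4,interpolation=cv2.INTER_CUBIC))
o=ctrl.get_obs();print(o['tool_pos'],o['orientation'],o['force'])
```

```text
[ 0.48696901 -0.22408396  0.2675774 ] [-1.79839309e+02  9.66088868e-02 -3.51619465e+01] [-3.87574441  5.23384068 -5.86702685]
```

View pics/c4.png

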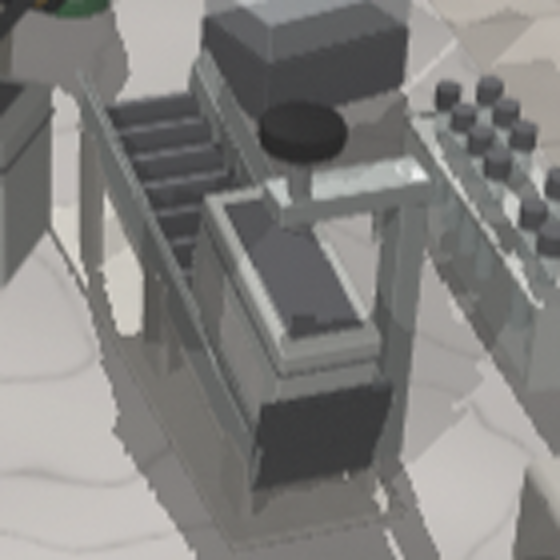

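The crop shows the long case's front face flush behind the stop plate (320,430), so it is home. My along-lane origin was 16 mm off; I corrected it, and the contact height agrees. Bringing the short case over.

Request:
servo_tool(
  rows=[
    [0,33,0,0,0,-7],
    [0,33,0,0,0,-7],
    [0,33,0,0,0,-7],
    [0,33,0,0,0,-7],
    [0,33,0,0,0,-7],
  ],
)

```text
clock: 13.3
tool_pos: [0.4873, -0.07, 0.2673]
orientation: [180.0, 0.1, -67.8]
force: [2.1, 1.3, -3.9]
opening: 0.0558
```

Request:
servo_tool(
  rows=[
    [0,33,0,0,0,-7],
    [0,33,0,0,0,-7],
    [20,0,0,0,0,0],
    [35,0,0,0,0,0],
    [35,0,0,0,0,0],
  ],
)

```text
clock: 13.72
tool_pos: [0.5785, -0.007, 0.2681]
orientation: [-180.0, 0.1, -80.7]
force: [1.6, 1.1, -2.3]
opening: 0.0564
```

Request:
servo_tool(
  rows=[
    [35,0,0,0,0,0],
    [35,0,0,0,0,0],
    [15,0,0,6,0.6,0],
    [0,0,0,6,0.6,0],
    [0,0,0,0,0,0],
  ],
)

```text
clock: 14.13
tool_pos: [0.664, -0.0101, 0.2655]
orientation: [-179.4, 12.4, -81.0]
force: [-0.2, -0.5, -2.8]
opening: 0.0561
```

Request:
servo_tool(
  rows=[
    [0,0,-30,0,0,0],
    [0,0,-30,0,0,0],
    [0,0,-25,0,0,0],
    [0,0,0,0,0,0],
    [0,0,0,0,0,0],
  ],
)

```text
clock: 14.55
tool_pos: [0.6622, -0.0085, 0.1813]
orientation: [-179.5, 12.0, -80.8]
force: [0.1, 0.5, -1.8]
opening: 0.0559
```

Request:
servo_tool(
  rows=[
    [1,8,-10,0,0,-2],
    [1,8,-10,0,0,-1.7],
    [0,0,-10,0,0,0],
    [0,0,-5,0,0,0],
    [0,0,0,0,0,0],
  ],
)

```text
clock: 14.97
tool_pos: [0.6652, 0.0076, 0.1475]
orientation: [-179.3, 12.0, -84.4]
force: [-1.2, 0.3, -4.7]
opening: 0.0558
```

Request:
servo_tool(
  rows=[
    [0,0,-2,0,0,0],
    [0,0,-2,0,0,0],
    [0,0,-2,0,0,0],
    [0,0,-2,0,0,0],
    [0,0,0,0,0,0],
  ],
)

```text
clock: 15.38
tool_pos: [0.6653, 0.0075, 0.1392]
orientation: [-179.3, 12.0, -84.5]
force: [0.2, -0.0, -3.3]
opening: 0.0564
```

Request:
servo_tool(
  rows=[
    [-1,0,-2,0,0,0],
    [0,0,-2,0,0,0],
    [0,0,0,0,0,0],
  ],
)

```text
clock: 15.63
tool_pos: [0.6642, 0.0076, 0.135]
orientation: [-179.3, 12.0, -84.5]
force: [-0.5, 1.3, -4.3]
opening: 0.0559
```

Request:
servo_tool(
  rows=[
    [0,0,-1.5,0,0,0],
    [0,0,0,0,0,0],
  ],
)

```text
clock: 15.8
tool_pos: [0.6644, 0.0077, 0.1337]
orientation: [-179.3, 12.0, -84.5]
force: [0.0, -0.1, -3.5]
opening: 0.056
```

Request:
servo_tool(
  rows=[
    [0,0,-1,0,0,0],
    [0,0,0,0,0,0],
  ],
)

```text
clock: 15.97
tool_pos: [0.6644, 0.0076, 0.1329]
orientation: [-179.3, 12.0, -84.5]
force: [0.0, -0.0, -3.5]
opening: 0.0559
```

Request:
servo_tool(
  rows=[
    [0,0,-0.8,0,0,0],
    [0,0,0,0,0,0],
  ],
)

```text
clock: 16.13
tool_pos: [0.6646, 0.0076, 0.1322]
orientation: [-179.3, 12.0, -84.5]
force: [1.1, -0.7, -3.5]
opening: 0.0558
```

Request:
servo_tool(
  rows=[
    [0,0,-0.8,0,0,0],
    [0,0,0,0,0,0],
  ],
)

```text
clock: 16.3
tool_pos: [0.6646, 0.0074, 0.132]
orientation: [-179.2, 12.0, -84.5]
force: [-0.3, -0.6, 0.7]
opening: 0.0561
```

Request:
servo_tool(
  rows=[
    [0,0,-0.6,0,0,0],
    [0,0,0,0,0,0],
  ],
)

```text
clock: 16.47
tool_pos: [0.6647, 0.0072, 0.1319]
orientation: [-179.2, 12.0, -84.5]
force: [-2.1, -1.7, 5.5]
opening: 0.056
```

Request:
servo_tool(
  rows=[
    [0,0,0,0,0,0],
    [0,0,0,0,0,0],
    [0,0,0,0,0,0],
    [0,0,0,0,0,0],
    [0,0,0,0,0,0],
  ],
  fingers=80,
)

```text
clock: 16.88
tool_pos: [0.6645, 0.0077, 0.1307]
orientation: [-179.3, 12.0, -84.5]
force: [-0.1, -0.6, 0.4]
opening: 0.0789
```

Request:
servo_tool(
  rows=[
    [0,-1.7,8,0,0,0],
    [0,-3.4,16,0,0,0],
    [0,-6,30,0,0,0],
    [0,-6,30,0,0,0],
    [0,0,41,0,0,0],
  ],
)

```text
clock: 17.3
tool_pos: [0.6633, -0.0104, 0.2554]
orientation: [-179.5, 12.0, -84.6]
force: [0.9, -0.5, -0.6]
opening: 0.0798
```

Request:
servo_tool(
  rows=[
    [0,0,30,-6,-0.6,0],
    [0,0,0,-6,-0.6,0],
    [0,0,0,0,0,0],
    [0,0,0,0,0,0],
    [0,0,0,0,0,0],
  ],
  fingers=0,
)

```text
clock: 17.72
tool_pos: [0.6642, -0.009, 0.286]
orientation: [-179.2, 0.0, -84.5]
force: [-0.1, -0.4, -0.4]
opening: 0.0525
```

Request:
servo_tool(
  rows=[
    [0,0,0,0,0,0],
    [0,0,0,0,0,0],
    [0,0,0,0,0,0],
    [0,0,0,0,0,0],
    [0,0,0,0,0,0],
  ],
)

```text
clock: 18.13
tool_pos: [0.6645, -0.01, 0.2856]
orientation: [-179.2, -0.0, -84.5]
force: [-0.2, -0.3, -0.1]
opening: 0.0188
```

```bash
sed -i 's/\[.685,-.2105\]/[.6834,-.1943]/g' h.py
python3 - <<'E'
from h import *
lanecase('side','side5.png')
q=cv2.imread('pics/side5.png')[150:330,280:460]; cv2.imwrite('pics/c5.png',cv2.resize(q,None,fx=3,fy=3,interpolation=cv2.INTER_CUBIC))
o=ctrl.get_obs();print(o['tool_pos'],o['orientation'],o['opening'])
E
```

```text
side 1657 x [0.0003 0.0791 0.1988] y [-0.0261  0.0052  0.0286] z 0.0753
[ 0.66451578 -0.00987131  0.28565173] [-1.79241815e+02 -1.90876927e-02 -8.45273146e+01] 0.015412842267876575
```

View pics/c5.png

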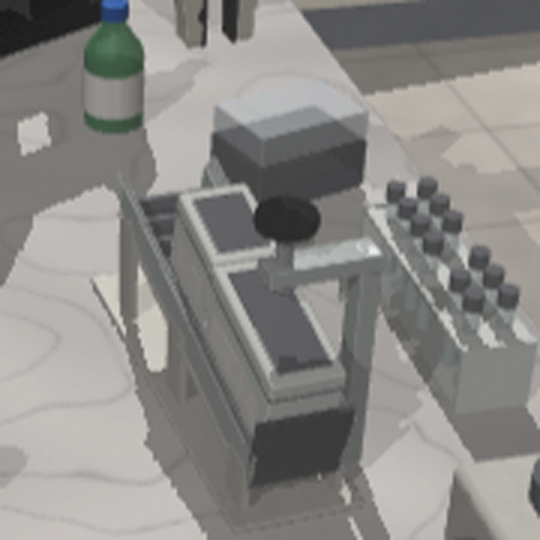

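The crop shows both cases nose to tail, from the stop plate (300,445) to the short case (220,220). Side depth gives 0 to 199 mm along the lane. Now the knob.

Request:
servo_tool(
  rows=[
    [5,-35,0,0,0,0],
    [5,-35,0,0,0,0],
    [5,-35,0,0,0,0],
    [0,-35,0,0,0,0],
    [0,-2,0,0,0,0],
  ],
)

```text
clock: 18.6
tool_pos: [0.679, -0.1567, 0.2852]
orientation: [-179.3, -0.1, -84.7]
force: [-1.0, 0.4, -0.4]
opening: 0.0001
```

Request:
servo_tool(
  rows=[
    [0,0,-25,0,0,0],
    [0,0,-20,0,0,0],
    [0,0,-8,0,0,0],
    [0,0,0,0,0,0],
    [0,0,0,0,0,0],
  ],
)

```text
clock: 19.02
tool_pos: [0.6796, -0.1515, 0.2332]
orientation: [-179.2, -0.1, -84.5]
force: [-0.2, 1.2, 0.3]
opening: 0.0001
```

Request:
servo_tool(
  rows=[
    [0,0,-6,0,0,0],
    [0,0,-6,0,0,0],
    [0,0,-6,0,0,0],
    [0,0,-6,0,0,0],
    [0,0,0,0,0,0],
  ],
)

```text
clock: 19.43
tool_pos: [0.6795, -0.1513, 0.2078]
orientation: [-179.2, -0.0, -84.5]
force: [2.0, 0.6, 1.7]
opening: 0.0006
```

Request:
servo_tool(
  rows=[
    [0,0,-3,0,0,0],
    [0,0,-2,0,0,0],
    [0,0,-1,0,0,0],
    [0,0,0,0,0,0],
  ],
)

```text
clock: 19.77
tool_pos: [0.6795, -0.1513, 0.2027]
orientation: [-179.2, -0.0, -84.5]
force: [0.9, 1.6, 2.7]
opening: 0.0001
```

Request:
servo_tool(
  rows=[
    [0,0,-1,0,0,0],
    [0,0,0,0,0,0],
    [0,0,0,0,0,0],
  ],
)

```text
clock: 20.02
tool_pos: [0.6795, -0.1514, 0.2019]
orientation: [-179.2, -0.0, -84.5]
force: [0.7, 2.0, 3.1]
opening: 0.0004
```

Request:
servo_tool(
  rows=[
    [0,0,-1,0,0,0],
    [0,0,0,0,0,0],
    [0,0,0,0,0,0],
  ],
)

```text
clock: 20.27
tool_pos: [0.6795, -0.1514, 0.2012]
orientation: [-179.2, -0.0, -84.5]
force: [-1.0, 2.7, 4.9]
opening: 0.0002
```

Request:
servo_tool(
  rows=[
    [0,0,-1,0,0,0],
    [0,0,0,0,0,0],
    [0,0,0,0,0,0],
    [0,0,0,0,0,0],
    [0,0,0,0,0,0],
  ],
)

```text
clock: 20.68
tool_pos: [0.6796, -0.1514, 0.2011]
orientation: [-179.2, -0.0, -84.5]
force: [-2.4, 3.3, 9.0]
opening: 0.0003
```

Request:
servo_tool(
  rows=[
    [0,0,0,0,0,0],
    [0,0,0,0,0,0],
    [0,0,0,0,0,0],
    [0,0,0,0,0,0],
    [0,0,0,0,0,0],
  ],
)

```text
clock: 21.1
tool_pos: [0.6796, -0.1514, 0.2011]
orientation: [-179.2, -0.0, -84.5]
force: [-2.2, 3.9, 8.7]
opening: 0.0002
```

Request:
servo_tool(
  rows=[
    [0,0,0,0,0,0],
    [0,0,0,0,0,0],
    [0,0,0,0,0,0],
    [0,0,0,0,0,0],
  ],
)

```text
clock: 21.43
tool_pos: [0.6796, -0.1514, 0.2011]
orientation: [-179.2, -0.0, -84.5]
force: [-2.0, 4.2, 8.2]
opening: 0.0005
```

Run:
```python
from h import *
lanecase('side','side6.png')
q=cv2.imread('pics/side6.png')[150:330,280:460]; cv2.imwrite('pics/c6.png',cv2.resize(q,None,fx=3,fy=3,interpolation=cv2.INTER_CUBIC))
print(ctrl.get_obs()['force'])
```

```text
side 1526 x [-0.0002  0.0767  0.1994] y [-0.0263  0.007   0.029 ] z 0.0753
[-1.64754305  2.71664098  8.34897456]
```

View pics/c6.png

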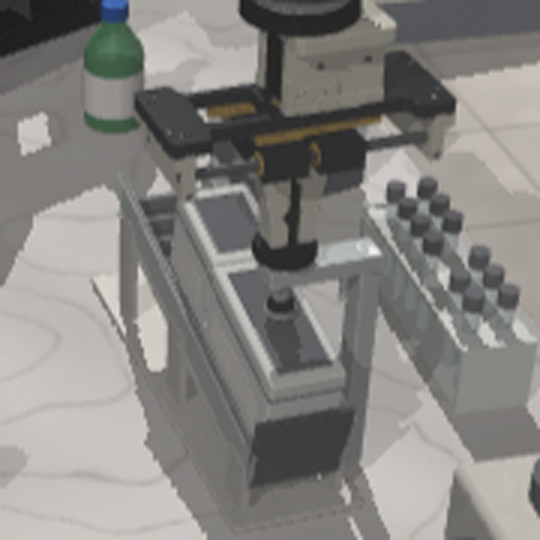

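The foot at (280,305) rests on the long case, the knob is pressed at (283,250), and the force held at about 8 to 9 N for over a second. Lifting off.

Request:
servo_tool(
  rows=[
    [0,0,5,0,0,0],
    [0,0,8,0,0,0],
    [0,0,12,0,0,0],
    [0,0,30,0,0,0],
    [0,0,40,0,0,0],
  ],
)

```text
clock: 21.9
tool_pos: [0.6774, -0.1515, 0.2927]
orientation: [-179.6, 0.0, -84.5]
force: [2.0, 0.3, 0.9]
opening: 0.0004
```

Request:
servo_tool(
  rows=[
    [-20,0,20,0,0,0],
    [-30,0,0,0,0,0],
    [-30,0,0,0,0,0],
    [0,0,0,0,0,0],
    [0,0,0,0,0,0],
  ],
)

```text
clock: 22.32
tool_pos: [0.598, -0.1519, 0.3166]
orientation: [-179.2, -0.0, -84.5]
force: [1.0, 0.1, 0.5]
opening: 0.0003
```

Run:
```python
from h import *
lanecase('side','side7.png')
_,_,W=snap('side');k=(abs(W[...,0]-.679)<.03)&(abs(W[...,1]+.152)<.03)&(W[...,2]>.19)&(W[...,2]<.26);print('knob z',np.median(W[k][:,2]))
A=np.load('side1.npz')['W']
v,u=np.mgrid[0:480,0:640]
for n,b in dict(jar=(245,275,295,325),stamp=(230,250,225,250),box=(220,262,195,222),flask=(305,330,150,195),mug=(380,440,345,410)).items():
    m=(u>b[0])&(u<b[1])&(v>b[2])&(v<b[3]);print(n,'median depth change mm',round(float(np.nanmedian(np.linalg.norm(W[m]-A[m],axis=1)))*1000,1))
o=ctrl.get_obs();print(o['tool_pos'],o['clock'])
```

```text
side 1648 x [0.0002 0.0795 0.1981] y [-0.0257  0.0055  0.0288] z 0.0755
knob z 0.22142156812007852
jar median depth change mm 2.1
stamp median depth change mm 3.4
box median depth change mm 3.5
flask median depth change mm 4.9
mug median depth change mm 1.8
[ 0.59947826 -0.15167351  0.31537167] 22.4167
```

View pics/side7.png

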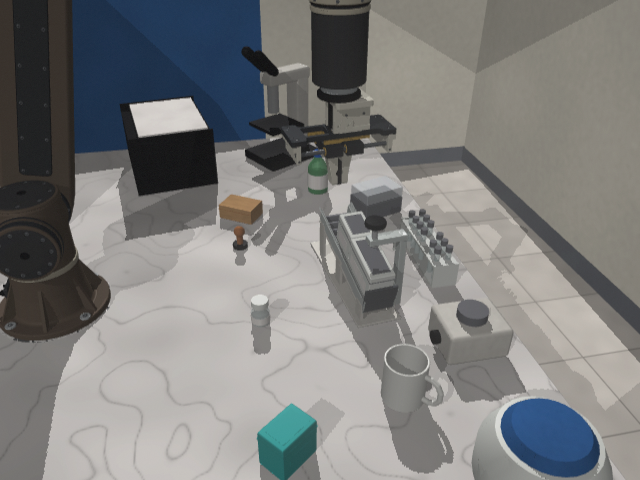

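Final view: both cases are in the lane (365,255), the knob is back up (375,223), the bystanders are in their places and the gripper is clear. Handing in.

```bash
python3 -c "
from plant import ctrl
print(ctrl.close_job())"
```

```text
the job is handed in; nothing more can be done
None
```

I handed the job in at about 22.4 s of robot time; no verdict is reported. Both white cases are in the lane, long one first, each set down on the rollers and let go to slide. I then pressed the gauge knob onto the long case at about 8–9 N for a little over a second and released it.

**Cases:** In the last side-camera check they run nose to tail from 0 to 198 mm along the lane. They lie about 1.5 mm off mid-width, with their tops 75.5 mm above the rollers.

**Gauge and bystanders:** The knob was back up at about 221 mm (223 mm at rest). The bystanders' depth readings changed by less than 5 mm, about camera noise, and the gripper was clear of everything.

**One disagreement:** My first lane origin was 16 mm off along the lane, because I had not fitted it in that direction. I corrected it from where the long case came to rest, so the along-lane 0 is not independent. The roller contact heights, the knob position and a close-up of the case flush against the stop all agreed with the correction.

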